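# Line up the door-ledge things by height

### The job

Stand the yellow pillbox, the wooden spool, the steel flask lid and the brown bottle upright on the four felt pads of the oak strip, one centred on each pad, in order of height with the lowest next to the key bowl and the tallest at the far end from it, so that nobody knocks anything over when reaching for the keys. The colours of the pads do not matter; leave the key bowl and the potted succulent where they stand.

Things in the scene. Friction and masses are not known exactly. Their poses are not given: they have to be found in the camera images.
- pillbox: closed yellow plastic flip-top pillbox lying flat, 22 mm high, 40 mm along its own x and 60 mm along its own y; grip it across the 40 mm. Origin: centre of its underside; z up. About 45 g
- spool: bare wooden spool standing on end, 40 mm high; flanges 44 mm across at the bottom 7 mm and the top 7 mm, waist 30 mm across between. Origin: centre of its underside; z along its axis, up. About 50 g
- flask_lid: stainless steel flask lid, a closed cylinder 54 mm across and 58 mm high with a black band near its foot and a slightly bevelled top edge. Origin: centre of its underside; z up. About 100 g
- bottle: small brown bottle with a white label and white cap, 77 mm high; round body 42 mm across up to 52 mm height, then a shoulder and a cap 26 mm across. Origin: centre of its underside; z up. About 90 g
- pad_blue: dark blue round felt pad, 68 mm across and 3 mm thick, fixed on the oak strip (90 mm wide, 360 mm long, 8 mm thick, itself fixed to the ledge). The four pads lie in one row along the strip, about 85 mm apart (73 to 97 mm), and change places from start to start; the strip is turned up to 0.2 rad. Origin: centre of its underside, 8 mm above the ledge, so its top is 11 mm above the ledge
- pad_green: green round felt pad, 68 mm across and 3 mm thick, fixed on the oak strip (90 mm wide, 360 mm long, 8 mm thick, itself fixed to the ledge). The four pads lie in one row along the strip, about 85 mm apart (73 to 97 mm), and change places from start to start; the strip is turned up to 0.2 rad. Origin: centre of its underside, 8 mm above the ledge, so its top is 11 mm above the ledge
- pad_red: red round felt pad, 68 mm across and 3 mm thick, fixed on the oak strip (90 mm wide, 360 mm long, 8 mm thick, itself fixed to the ledge). The four pads lie in one row along the strip, about 85 mm apart (73 to 97 mm), and change places from start to start; the strip is turned up to 0.2 rad. Origin: centre of its underside, 8 mm above the ledge, so its top is 11 mm above the ledge
- pad_black: black round felt pad, 68 mm across and 3 mm thick, fixed on the oak strip (90 mm wide, 360 mm long, 8 mm thick, itself fixed to the ledge). The four pads lie in one row along the strip, about 85 mm apart (73 to 97 mm), and change places from start to start; the strip is turned up to 0.2 rad. Origin: centre of its underside, 8 mm above the ledge, so its top is 11 mm above the ledge
- bowl: blue round ceramic key bowl, 110 mm across and 45 mm high, with three keys on a split ring lying in it; it stands loose on the ledge at one end of the strip (either end), about 120 mm from the centre of the nearest pad. Origin: centre of its underside. Not to be moved
- plant: small succulent in a terracotta pot 80 mm across, about 75 mm high with its leaves; it stands loose on the ledge at the other end of the strip, about 120 mm from the centre of the nearest pad. Origin: centre of its underside. Not to be moved
There are look-alikes about, which are no part of the job. Leave any pink, purple or white look-alike of the pillbox alone.

How it is judged:
At the end, for the whole second after the job is handed in: From the key bowl outwards: pillbox, spool, flask lid, bottle (under 162, 162-247, 247-332, 332-430 mm from the bowl), each upright within 0.1 rad, released and at rest, its axis within 13 mm of a pad's centre and its foot on that pad (8 to 14.5 mm above the ledge) ((horizontal distance between pillbox and pad_blue below 0.013 m or horizontal distance between pillbox and pad_green below 0.013 m or horizontal distance between pillbox and pad_red below 0.013 m or horizontal distance between pillbox and pad_black below 0.013 m) and horizontal distance between pillbox and bowl between 0 and 0.1625 m and height (world z) of pillbox between 0.008 and 0.0145 m and angle between each of pillbox, spool, flask_lid, bottle's own z axis and vertical below 0.1 rad and linear speed of each of pillbox, spool, flask_lid, bottle below 0.02 m/s and angular speed of each of pillbox, spool, flask_lid, bottle below 0.2 rad/s and (horizontal distance between spool and pad_blue below 0.013 m or horizontal distance between spool and pad_green below 0.013 m or horizontal distance between spool and pad_red below 0.013 m or horizontal distance between spool and pad_black below 0.013 m) and horizontal distance between spool and bowl between 0.1625 and 0.2475 m and height (world z) of spool between 0.008 and 0.0145 m and (horizontal distance between flask_lid and pad_blue below 0.013 m or horizontal distance between flask_lid and pad_green below 0.013 m or horizontal distance between flask_lid and pad_red below 0.013 m or horizontal distance between flask_lid and pad_black below 0.013 m) and horizontal distance between flask_lid and bowl between 0.2475 and 0.3325 m and height (world z) of flask_lid between 0.008 and 0.0145 m and (horizontal distance between bottle and pad_blue below 0.013 m or horizontal distance between bottle and pad_green below 0.013 m or horizontal distance between bottle and pad_red below 0.013 m or horizontal distance between bottle and pad_black below 0.013 m) and horizontal distance between bottle and bowl between 0.3325 and 0.43 m and height (world z) of bottle between 0.008 and 0.0145 m); the robot touches nothing.
It fails at once if the key bowl is shifted by more than 15 mm (distance of bowl from where it was at the start of the episode above 0.015 m).
It fails at once if the potted succulent is shifted by more than 15 mm (distance of plant from where it was at the start of the episode above 0.015 m).
It also fails if it takes over 102 s, if anything falls off the work surface, if the arm or the gripper's body presses on something with over 40 N, if the wrist force passes 120 N, or if a joint passes its speed limit or range.

### The arm

A 7-joint arm with a two-finger parallel gripper is mounted at the origin on the work surface. World frame = base frame: x ahead of the robot, y to its left, z up, the work surface at z = 0. Lengths are in m, angles in rad, forces in N, time in s.
With the tool pointing down it reaches from about 0.425 to 0.925 m from the base axis. Payload 6.8 kg.
Tool frame: the origin (TCP) lies on the centre line of the jaws, within the pads' length; the fingertips stand 17 mm ahead of it and the grasp point (between the pads) lies 2 mm behind it; z points along the fingers, x is the direction in which the jaws open and shut, and the axes are right-handed (so a half turn about z gives the same grasp; the last joint's range is limited). The gripper opens to 85 mm and grips with 20 to 120 N. Pads are 22 mm wide; open, the fingers measure 114 mm over their backs; the gripper's body (76 mm by 85 mm) begins 54 mm behind the grasp point. The pads swing forward as they close: fully open they stand 13 mm farther back than shut.
Start: joints at [1.214, 0.477, 0.022, 1.555, -0.011, 1.109, -0.083], TCP at [0.166, -0.654, 0.248] pointing down, gripper open.
Joint ranges: [-2.96, 2.96], [-0.34, 2.1], [-1.41, 1.46], [0.24, 2.44], [-1.37, 4.51], [0.17, 1.92], [-2.96, 2.96]. Speed limits (rad/s): [2.39, 2.39, 3.14, 3.14, 3.14, 3.14, 3.14].

### API

Orientations are given as a unit quaternion [w, x, y, z].
In Python, from station import status, read_camera, camera_model, bot gives the robot as it stands.
- The arm moves only by the tool arm_command, never from a script. Its argument "series" is a list of rows, each a list of 3 entries, a list of its own where there are three numbers: the finger opening in mm, from 0 to 85.4, then the shift along the tool's x, y, z in mm, then the turn about the tool's z in rad. In form: [[gripper, [dx, dy, dz], roll], ...]. A call has 1 to 8 rows; each row is the pose to reach, as a shift and turn from the pose commanded when the call began, along the tool's axes at that moment; what a row does not reach only later rows make up. A row lasts 1/8 s, in which the tool goes at most 62.5 mm and 10.7 degrees, less where a joint would pass 70% of its speed; a pose out of reach is approached as far as the arm can. A call with a gripper value outside its range is refused whole. The fingers move at their own pace and stop on an object; "squeeze" is the grip in N (left out, the last holds). Time passes only in rows, so rows that repeat a pose let the fingers close. It gives the time, the measured TCP pose, the force and the opening at its end, in the units of the state.
- status.get_obs(): the state, without advancing time (a new reading comes with each control period).
- read_camera(name): name is "scene" or "side" or "wrist"; returns the picture (420x560x3 uint8, blue, green, red); there is no depth.
- camera_model(name): a dict with "fov_y" (degrees; the focal length in pixels is half the picture's height over the tangent of half this angle, whatever the lens; pixels are square), "cx", "cy" (the principal point, pixels), "R" (3x3) and "t" (3): a world point X has camera coordinates R X + t. Camera axes: x right, y down, z forward; pixel columns grow to the right and rows downward; lengths in m; the calibration is good to about 2 mm. A picture is of the moment at which its call begins: read the wrist's pose just before it. camera_model takes no time and is no camera call; for the wrist camera it gives the pose at the moment of the call.
- bot.hand_in(): hands the job in, once; it reports no verdict.
The state is a dict: "t": time; "q": joint angles; "joint_vel": joint speeds; "joint_torque": joint torques, N m; "eef_pos": TCP position; "tool_rot": TCP orientation; "contact_force": force on the tool from outside, world axes, zero at the start; "torque": the same for the moment, N m; "gripper_width": opening from 0.0 (shut) to 1.0 (fully open).
Only numpy, scipy, OpenCV 4.12 (cv2) and the standard library are available. Lean on these libraries where they do the work, as an engineer would, in place of code of your own. Each camera call takes 0.05 s, during which the arm holds its last target.

## Working session

There is one attempt and no reset: what is moved stays moved. The work goes in short steps, Python scripts to look and compute and a tool call to move; the robot and the scene stay as the last step left them, time stands still between calls to the robot, and variables do not carry over. Pictures are saved under pics/ and viewed, and the job is handed in when it is done.

Besides the shell and the picture viewer there is one more tool, called after "Call:" by a JSON object that holds its "op" and its "data". arm_command: Moves the arm, as the interface text tells. Its arguments: {"type":"object","properties":{"series":{"type":"array"},"squeeze":{"type":"number"}},"required":["series"]}

```bash
mkdir -p pics; ls
python3 - <<'E'
from station import status, read_camera, camera_model, bot
import cv2,numpy as np
o=status.get_obs()
for k,v in o.items(): print(k,np.round(v,3))
for n in ["scene","side","wrist"]:
    m=camera_model(n); print(n,m)
    cv2.imwrite(f"pics/{n}0.png",read_camera(n))
E
```

```text
pics
t 0.0
q [ 1.214  0.478  0.022  1.556 -0.012  1.109 -0.083]
joint_vel [ 0.    -0.001 -0.001 -0.     0.     0.001  0.   ]
joint_torque [ 0.0000e+00 -5.9644e+01  1.6080e+00 -2.8119e+01  1.2000e-02  9.0000e-03
  0.0000e+00]
eef_pos [ 0.166 -0.654  0.247]
tool_rot [-0.001  0.789 -0.614 -0.001]
contact_force [-0.269 -0.583 -0.713]
torque [ 0.029 -0.035  0.028]
gripper_width 0.994
scene {'fov_y': 47.76934607858985, 'cx': 272.5124011108269, 'cy': 208.10617364565718, 'R': array([[-0.7660592 ,  0.64272041,  0.00798522],
       [ 0.3352518 ,  0.41012484, -0.84817678],
       [-0.54841547, -0.64707657, -0.52965308]]), 't': array([ 0.39977047, -0.14949193,  1.20875434])}
side {'fov_y': 57.98120466676237, 'cx': 274.23197009968686, 'cy': 206.73055904553763, 'R': array([[-0.89007363, -0.45557751,  0.01476702],
       [-0.27478491,  0.51044278, -0.81482601],
       [ 0.36367869, -0.7293129 , -0.57951748]]), 't': array([0.47874889, 0.18066546, 0.71431303])}
wrist {'fov_y': 59.13287557973254, 'cx': 281.99815581474473, 'cy': 210.5052416016848, 'R': array([[ 0.24597594, -0.96927302, -0.00237655],
       [-0.91528636, -0.23308104,  0.32851805],
       [-0.31897762, -0.07863231, -0.9444947 ]]), 't': array([-0.67424179, -0.04169459,  0.38280262])}
```

View pics/scene0.png

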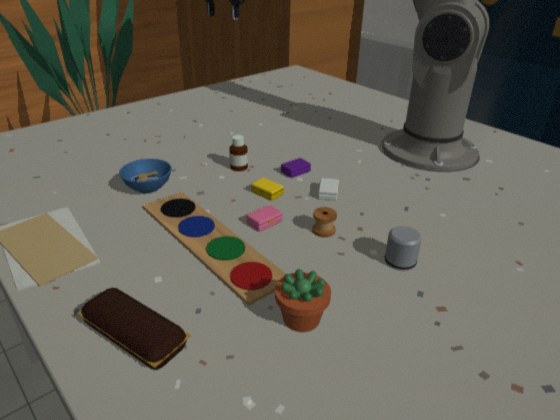

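View pics/side0.png

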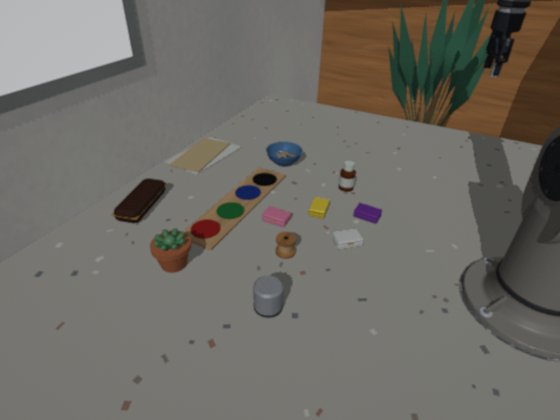

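View pics/wrist0.png

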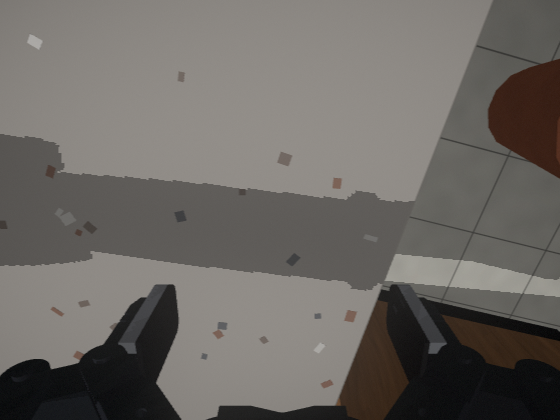

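Scene view: yellow pillbox at (267,188). Its look-alikes are pink (265,217), purple (296,168) and white (329,189). The spool is at (324,222), lid (403,247), bottle (239,154), bowl (146,177) and plant (302,298). The pads run from the bowl outward as black (178,208), blue (197,227), green (226,248), red (251,276).

```bash
cat > h.py <<'E'
import cv2,numpy as np
from station import status, read_camera, camera_model, bot
def ray(m,uv):
    f=210/np.tan(np.radians(m["fov_y"])/2)
    d=np.array([(uv[0]-m["cx"])/f,(uv[1]-m["cy"])/f,1.])
    R=np.array(m["R"]);t=np.array(m["t"]); return -R.T@t, R.T@d
def onplane(m,uv,z):
    c,d=ray(m,uv); return c+d*(z-c[2])/d[2]
def proj(m,X):
    f=210/np.tan(np.radians(m["fov_y"])/2)
    p=np.array(m["R"])@np.array(X)+np.array(m["t"]); return np.array([m["cx"]+f*p[0]/p[2],m["cy"]+f*p[1]/p[2]])
def blobs(img,lo,hi,amin=60):
    h=cv2.cvtColor(img,cv2.COLOR_BGR2HSV); k=cv2.inRange(h,np.array(lo),np.array(hi))
    cs,_=cv2.findContours(k,cv2.RETR_EXTERNAL,cv2.CHAIN_APPROX_NONE)
    return [c for c in sorted(cs,key=cv2.contourArea,reverse=True) if cv2.contourArea(c)>amin]
def tri(m1,u1,m2,u2):
    c1,d1=ray(m1,u1);c2,d2=ray(m2,u2)
    A=np.stack([d1,-d2],1); s=np.linalg.lstsq(A,c2-c1,rcond=None)[0]
    p,q=c1+d1*s[0],c2+d2*s[1]; return (p+q)/2,np.linalg.norm(p-q)
E
python3 - <<'E'
from h import *
S=dict(scene=[(178,208),(197,227),(226,248),(251,276),(267,188),(324,222),(403,247),(239,160),(146,177)],
 side=[(265,180),(248,193),(230,211),(206,229),(319,207),(286,245),(268,296),(347,178),(284,155)])
for n in S:
    img=cv2.imread(f"pics/{n}0.png");h=cv2.cvtColor(img,cv2.COLOR_BGR2HSV)
    print(n,[h[v,u].tolist() for u,v in S[n]])
    a=(90,120,350,220) if n=="scene" else (160,110,230,210)
    x,y,w,hh=(110,120,340,220) if n=="scene" else (130,130,270,200)
    cv2.imwrite(f"pics/{n}crop.png",cv2.resize(img[y:y+hh,x:x+w],None,fx=2.3,fy=2.3,interpolation=cv2.INTER_CUBIC))
E
```

```text
scene [[0, 13, 19], [112, 198, 94], [68, 173, 84], [179, 211, 115], [26, 210, 177], [16, 160, 91], [78, 17, 76], [33, 17, 136], [21, 43, 113]]
side [[135, 39, 13], [113, 199, 86], [68, 177, 72], [0, 198, 103], [26, 183, 153], [14, 146, 94], [105, 14, 145], [11, 67, 76], [16, 31, 108]]
```

View pics/scenecrop.png

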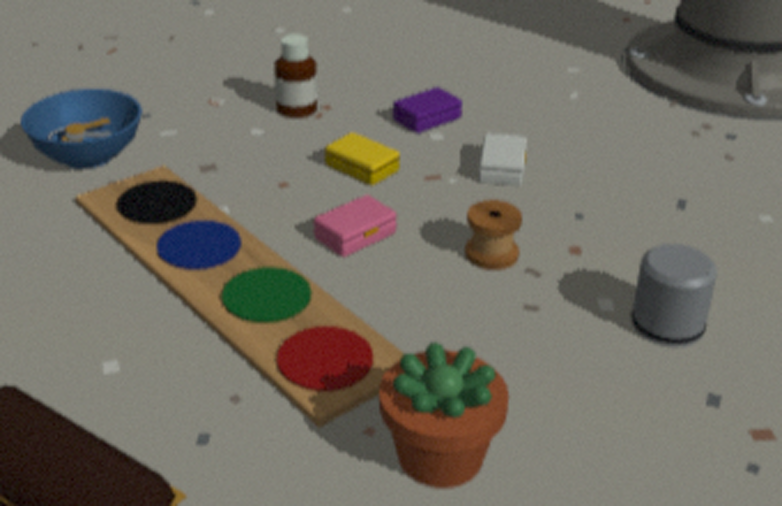

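View pics/sidecrop.png

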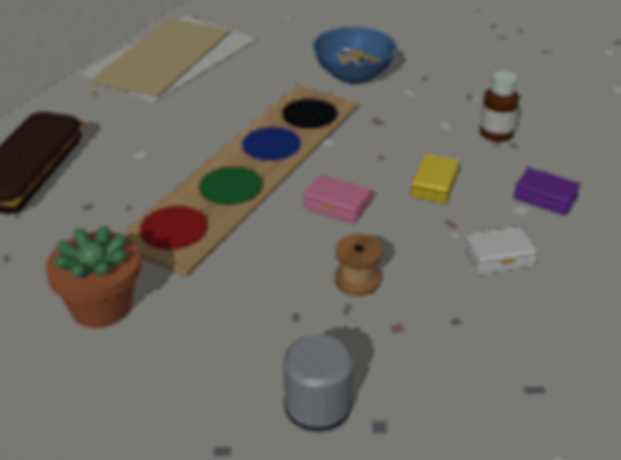

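Run:
```python
from h import *
lim=dict(blue=((108,150,40),(120,255,255)),green=((60,130,40),(78,255,255)),red=((172,180,60),(180,255,255)),yellow=((20,130,50),(34,255,255)),black=((0,0,0),(180,255,40)))
g=dict(black=[(178,208),(265,180)],blue=[(197,227),(248,193)],green=[(226,248),(230,211)],red=[(251,276),(206,229)],yellow=[(267,188),(319,207)])
P={}
for j,n in enumerate(["scene","side"]):
    img=cv2.imread(f"pics/{n}0.png");m=camera_model(n);h=cv2.cvtColor(img,cv2.COLOR_BGR2HSV)
    for k in g:
        mask=cv2.inRange(h,*map(np.array,lim[k]))
        if k=="red": mask|=cv2.inRange(h,np.array((0,170,60)),np.array((4,255,255)))
        mask=cv2.morphologyEx(mask,cv2.MORPH_CLOSE,np.ones((3,3)))
        cs,_=cv2.findContours(mask,cv2.RETR_EXTERNAL,cv2.CHAIN_APPROX_NONE)
        cs=[c for c in cs if cv2.pointPolygonTest(c,g[k][j],False)>=0]
        if not cs: print(n,k,"none");continue
        c=cs[0]; z=.011 if k!="yellow" else .011
        W=np.array([onplane(m,p[0],z)[:2] for p in c])
        # min circle / ellipse
        (cx,cy),r=cv2.minEnclosingCircle((W*1000).astype(np.float32))
        e=cv2.fitEllipse((W*1000).astype(np.float32))
        print(n,k,np.round(e[0]),np.round(e[1]),len(c))
        if k=="yellow": print(cv2.minAreaRect((W*1000).astype(np.float32)),'sil')
    pts=dict(scene=[(110+494/2.3,120+213/2.3)],side=[(130+359/2.3,130+248/2.3)])[n]
    P[n]=pts
    print(n,"spool hole@40",onplane(m,pts[0],.04)*1000)
# manual points: crop coordinates. bottle cap top centre, bottle foot, lid top centre, bowl rim centre, plant pot rim
man=dict(captop=((294,41),(504,77),.077),lidtop=((677,262),(318,353),.058),bowlrim=((83,120),(355,50),.045),plant=((443,388),(95,260),.05))
for k,(a,b,z) in man.items():
    a=(110+(a[0]+.0)/2.3,120+a[1]/2.3);b=(130+b[0]/2.3,130+b[1]/2.3)
    ms,md=camera_model("scene"),camera_model("side")
    print(k,onplane(ms,a,z)*1000,onplane(md,b,z)*1000,tri(ms,a,md,b))
print(tri(ms,P["scene"][0],md,P["side"][0]))
```

```text
scene black [ 646. -145.] [64. 64.] 73
scene blue [653. -66.] [61. 64.] 80
scene green [650.  24.] [63. 65.] 86
scene red [661. 111.] [65. 66.] 97
scene yellow [460. -92.] [61. 88.] 76
((460.152099609375, -92.57008361816406), (61.440940856933594, 80.5562515258789), 8.821721076965332) sil
scene spool hole@40 [467.70736775  85.18331129  40.        ]
side black [ 641. -142.] [56. 60.] 49
side blue [649. -63.] [57. 60.] 52
side green [645.  27.] [56. 60.] 57
side red [657. 114.] [62. 63.] 66
side yellow [460. -88.] [44. 91.] 61
((459.9058532714844, -88.22797393798828), (40.13277816772461, 81.46793365478516), 8.844340324401855) sil
side spool hole@40 [465.34362363  88.35573914  40.        ]
captop [ 438.74987627 -221.87930875   77.        ] [ 432.17430036 -218.93871884   77.        ] (array([ 0.43428715, -0.22771924,  0.0730186 ]), np.float64(0.0015016311221392699))
lidtop [433.35925744 234.82176949  58.        ] [430.51526895 234.66891098  58.        ] (array([0.43118992, 0.23344892, 0.05638614]), np.float64(0.00018598764315367385))
bowlrim [ 651.4756906  -258.81726741   45.        ] [ 635.49929951 -253.98637321   45.        ] (array([ 0.64456234, -0.27403629,  0.03515125]), np.float64(0.0025812640843894488))
plant [650.09795874 219.7298725   50.        ] [657.20618351 222.68916072  50.        ] (array([0.6541436 , 0.22466702, 0.0542415 ]), np.float64(0.0024355324128343923))
(array([0.46656918, 0.0848659 , 0.03823859]), np.float64(0.002135273447628385))
```

Call:
{"op": "arm_command", "data": {"series": [[85, [-60, -60, -20], -0.18], [85, [-120, -120, -40], -0.36], [85, [-160, -170, -60], -0.54], [85, [-200, -215, -80], -0.72], [85, [-245, -260, -100], -0.9], [85, [-285, -300, -120], -1.08], [85, [-325, -345, -140], -1.26], [85, [-370, -390, -153], -1.323]]}}

```text
t: 1.15
eef_pos: [0.4236, -0.2468, 0.387]
tool_rot: [0.0, 1.0, 0.002, 0.0]
contact_force: [1.1, -0.1, 0.6]
gripper_width: 0.998
```

Run:
```python
from h import *
o=status.get_obs();print(o['t'],o['eef_pos'],o['tool_rot'],o['q'],o['contact_force'])
```

```text
1.15 [ 0.42357174 -0.24681121  0.38703456] [3.80993261e-04 9.99997981e-01 1.95290956e-03 2.80416137e-04] [ 0.819229    0.08737932 -0.44654123  1.76772774  0.03970581  1.29442104
  0.36727129] [ 1.09960501 -0.12129731  0.61920094]
```

Call:
{"op": "arm_command", "data": {"series": [[85, [50, -60, 0], 0], [85, [100, -120, 0], 0], [85, [127, -180, -10], 0], [85, [127, -215, -13], 0], [85, [127, -215, -13], 0]]}}

```text
t: 1.78
eef_pos: [0.5502, -0.027, 0.3996]
tool_rot: [-0.001, 1.0, 0.005, 0.0]
contact_force: [-0.2, -0.7, 0.0]
gripper_width: 0.995
```

Run:
```python
from h import *
o=status.get_obs();print(o['t'],o['eef_pos'],o['tool_rot'])
np.save('m1.npy',camera_model('wrist'),allow_pickle=True)
cv2.imwrite("pics/w1.png",read_camera('wrist'))
```

```text
1.775 [ 0.55024787 -0.02701568  0.3996373 ] [-1.27785580e-03  9.99985309e-01  5.24759217e-03  4.60237409e-04]
```

View pics/w1.png

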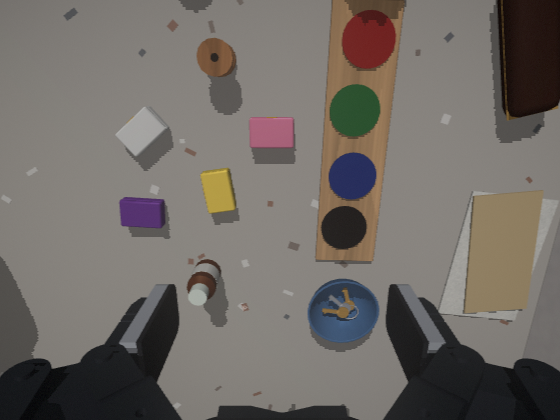

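The wrist view at about 0.5 m shows the pillbox at (218,190), spool (216,57), bottle (204,283), bowl (343,311) and pads black (344,228), blue (352,176), green (355,110), red (368,39). The lid is out of frame beyond the top.

Run:
```python
from h import *
m=np.load('m1.npy',allow_pickle=True).item();img=cv2.imread("pics/w1.png")
h=cv2.cvtColor(img,cv2.COLOR_BGR2HSV)
for u,v in [(344,228),(352,176),(218,190),(216,45),(198,297),(212,268),(343,345)]: print((u,v),h[v,u])
lim=dict(blue=((108,150,40),(120,255,255)),green=((60,130,40),(78,255,255)),red=((172,170,60),(180,255,255)),yellow=((20,130,50),(34,255,255)),black=((0,0,0),(180,255,40)),spool=((8,100,50),(19,255,200)),bowl=((100,100,40),(120,255,255)))
g=dict(black=(344,228),blue=(352,176),green=(355,110),red=(368,39),yellow=(218,190),spool=(205,45),bowl=(343,343))
for k in g:
    mask=cv2.inRange(h,*map(np.array,lim[k]))
    if k=="red": mask|=cv2.inRange(h,np.array((0,170,50)),np.array((4,255,255)))
    mask=cv2.morphologyEx(mask,cv2.MORPH_CLOSE,np.ones((3,3)))
    cs,_=cv2.findContours(mask,cv2.RETR_EXTERNAL,cv2.CHAIN_APPROX_NONE)
    cs=[c for c in cs if cv2.pointPolygonTest(c,g[k],False)>=0]
    if not cs: print(k,"none");continue
    z=dict(yellow=.022,spool=.04,bowl=.045).get(k,.011)
    W=np.array([onplane(m,p[0],z)[:2]*1000 for p in cs[0]]).astype(np.float32)
    e=cv2.fitEllipse(W); print(k,np.round(e[0],1),np.round(e[1],1),'mincirc',np.round(cv2.minEnclosingCircle(W)[0],1))
    if k=="yellow": print(cv2.minAreaRect(W))
print('spool hole',onplane(m,(214.5,57.5),.04)*1000,'bottle cap',onplane(m,(198,296),.077)*1000)
x,y=110,120
cv2.imwrite("pics/w1crop.png",cv2.resize(img[140:320,110:290],None,fx=3.2,fy=3.2,interpolation=cv2.INTER_CUBIC))
```

```text
(344, 228) [12 34 37]
(352, 176) [116 146  91]
(218, 190) [ 24 157 180]
(216, 45) [ 14 124 105]
(198, 297) [ 56  10 172]
(212, 268) [ 23   8 125]
(343, 345) [18 14 88]
black [ 645.  -145.6] [64.2 65.7] mincirc [ 645.2 -145.7]
blue none
green none
red [660.7 109.6] [62.2 65.9] mincirc [660.6 110.8]
yellow [462.3 -87.2] [44.6 71.9] mincirc [461.9 -87. ]
((461.9819030761719, -87.28663635253906), (41.3286018371582, 61.96852493286133), 8.783113479614258)
spool [470.3  85.9] [41.8 46.1] mincirc [470.8  86.5]
bowl none
spool hole [468.74766164  86.00250551  40.        ] bottle cap [ 436.87735158 -224.29173665   77.        ]
```

View pics/w1crop.png

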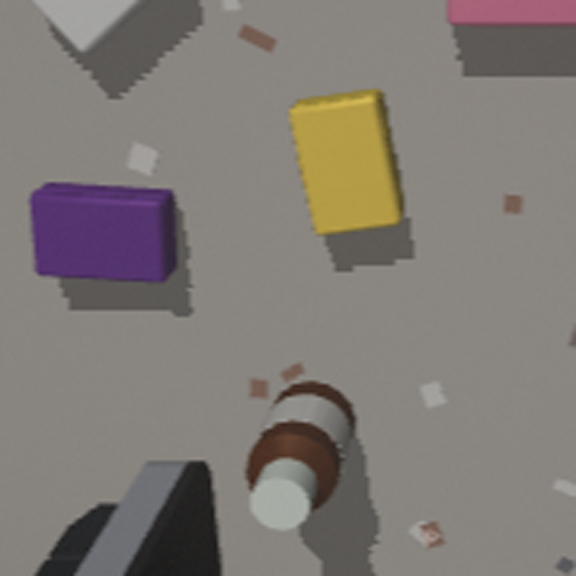

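Run:
```python
from h import *
m=np.load('m1.npy',allow_pickle=True).item();img=cv2.imread("pics/w1.png")
h=cv2.cvtColor(img,cv2.COLOR_BGR2HSV)
for u,v in [(355,110),(352,176),(343,335),(320,311)]: print((u,v),h[v,u])
lim=dict(blue=((105,100,30),(125,255,255)),green=((50,80,30),(85,255,255)),bowl=((95,80,30),(125,255,255)))
g=dict(blue=(352,176),green=(355,110),bowl=(325,311))
for k in g:
    mask=cv2.inRange(h,*map(np.array,lim[k]))
    mask=cv2.morphologyEx(mask,cv2.MORPH_CLOSE,np.ones((7,7)))
    cs,_=cv2.findContours(mask,cv2.RETR_EXTERNAL,cv2.CHAIN_APPROX_NONE)
    cs=[c for c in cs if cv2.pointPolygonTest(c,g[k],False)>=0]
    if not cs: print(k,"none");continue
    z=dict(yellow=.022,spool=.04,bowl=.045).get(k,.011)
    W=np.array([onplane(m,p[0],z)[:2]*1000 for p in cs[0]]).astype(np.float32)
    e=cv2.fitEllipse(W); print(k,np.round(e[0],1),np.round(e[1],1),'mincirc',np.round(cv2.minEnclosingCircle(W)[0],1))
```

```text
(355, 110) [ 62 118  80]
(352, 176) [116 146  91]
(343, 335) [107 116 117]
(320, 311) [107 108  97]
blue [652.2 -66.8] [65.1 66.2] mincirc [651.9 -66.8]
green [648.9  23.5] [65.8 66.3] mincirc [649.1  23.6]
bowl [ 646.3 -269.7] [104.9 110.7] mincirc [ 646.4 -268.8]
```

Call:
{"op": "arm_command", "data": {"series": [[64, [-17, 11, 55], -0.05], [64, [-34, 22, 110], -0.1], [64, [-51, 33, 165], -0.153], [64, [-68, 45, 220], -0.153], [64, [-80, 55, 275], -0.153], [64, [-88, 60, 320], -0.153], [64, [-88, 60, 330], -0.153], [64, [-88, 60, 330], -0.153]]}}

```text
t: 2.82
eef_pos: [0.4623, -0.0939, 0.0696]
tool_rot: [0.0, 0.997, 0.076, 0.0]
contact_force: [-0.7, 0.3, 0.6]
gripper_width: 0.75
```

Run:
```python
from h import *
o=status.get_obs();print(o['t'],o['eef_pos'],o['tool_rot'])
cv2.imwrite("pics/w2.png",read_camera('wrist'))
```

```text
2.825 [ 0.4623066  -0.09391197  0.06962244] [9.22261480e-05 9.97070914e-01 7.64824863e-02 1.17412945e-04]
```

View pics/w2.png

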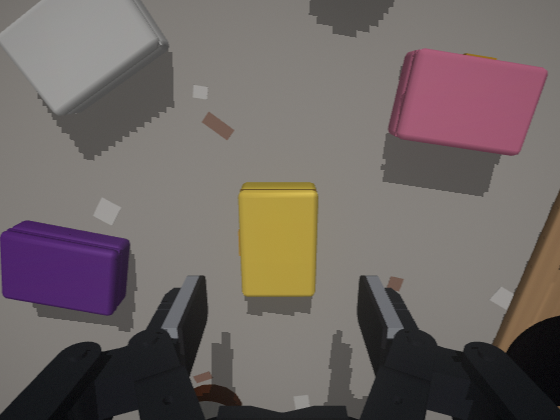

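```bash
cat > meas.py <<'E'
from h import *
def top(img,m,lo,hi,seed,z,close=5):
    h=cv2.cvtColor(img,cv2.COLOR_BGR2HSV); mask=cv2.inRange(h,np.array(lo),np.array(hi))
    mask=cv2.morphologyEx(mask,cv2.MORPH_CLOSE,np.ones((close,close)))
    cs,_=cv2.findContours(mask,cv2.RETR_EXTERNAL,cv2.CHAIN_APPROX_NONE)
    cs=[c for c in cs if cv2.pointPolygonTest(c,seed,False)>=0]
    W=np.array([onplane(m,p[0],z)[:2]*1000 for p in cs[0]]).astype(np.float32)
    return W
def tooldelta(o,target):
    from scipy.spatial.transform import Rotation as Ro
    w,x,y,z=o['tool_rot'];R=Ro.from_quat([x,y,z,w]).as_matrix()
    return R.T@(np.array(target)-np.array(o['eef_pos']))*1000
E
python3 - <<'E'
from meas import *
m=camera_model('wrist');o=status.get_obs()
W=top(cv2.imread('pics/w2.png'),m,(18,100,50),(35,255,255),(278,240),.022)
print(cv2.minAreaRect(W)); print(tooldelta(o,[.462,-.087,.018]))
E
```

```text
((461.15283203125, -87.28337097167969), (40.01801300048828, 63.891700744628906), 8.817937850952148)
[-0.23808721 -6.85026205 52.42314666]
```

Call:
{"op": "arm_command", "data": {"series": [[64, [-1, -5.5, 25], 0], [64, [-1, -5.5, 51.5], 0], [64, [-1, -5.5, 51.5], 0], [30, [-1, -5.5, 51.5], 0], [30, [-1, -5.5, 51.5], 0], [30, [-1, -5.5, 51.5], 0], [30, [-1, -5.5, 51.5], 0], [30, [-1, -5.5, 51.5], 0]], "squeeze": 30}}

```text
t: 3.88
eef_pos: [0.4614, -0.0883, 0.0194]
tool_rot: [0.0, 0.997, 0.077, 0.002]
contact_force: [-1.2, 1.0, 7.6]
gripper_width: 0.464
```

Run:
```python
from meas import *
o=status.get_obs();print(o['t'],o['eef_pos'],o['tool_rot'],o['gripper_width'],tooldelta(o,[.6445,-.145,.10]))
```

```text
3.875 [ 0.46139296 -0.08830671  0.01940925] [4.84289886e-04 9.97047527e-01 7.67697633e-02 1.54821768e-03] 0.46401389819972394 [172.51161144  84.15287641 -79.97013528]
```

Call:
{"op": "arm_command", "data": {"series": [[30, [0, 0, -30], 0], [30, [0, 0, -80], 0], [30, [45, 20, -80], 0.05], [30, [100, 45, -80], 0.1], [30, [150, 70, -80], 0.153], [30, [172.5, 84, -80], 0.153], [30, [172.5, 84, -80], 0.153], [30, [172.5, 84, -80], 0.153]]}}

```text
t: 4.88
eef_pos: [0.6423, -0.1442, 0.098]
tool_rot: [-0.0, 1.0, 0.001, -0.0]
contact_force: [-1.2, -0.7, -0.6]
gripper_width: 0.464
```

Run:
```python
from meas import *
o=status.get_obs();print(o['t'],o['eef_pos'],o['tool_rot'],o['gripper_width'],tooldelta(o,[.6445,-.145,.031]))
cv2.imwrite("pics/w3.png",read_camera('wrist'))
```

```text
4.875 [ 0.64231817 -0.1442193   0.09803777] [-1.71248593e-04  9.99999740e-01  6.29101513e-04 -3.09623701e-04] 0.4640411130041528 [ 2.22234481  0.8064356  67.03613168]
```

View pics/w3.png

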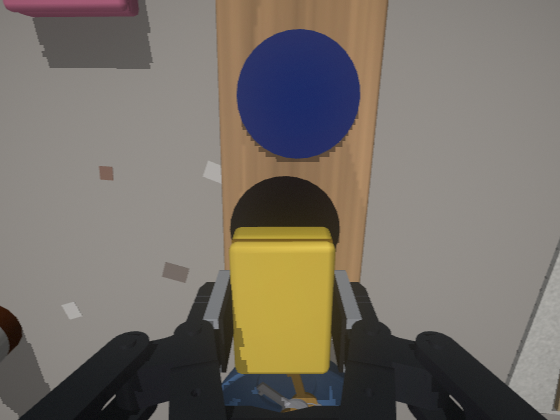

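Run:
```python
from meas import *
m=camera_model('wrist');img=cv2.imread('pics/w3.png')
W=top(img,m,(105,100,30),(125,255,255),(298,90),.011);print('blue',cv2.fitEllipse(W)[:2])
h=cv2.cvtColor(img,cv2.COLOR_BGR2HSV);print(h[205,285],h[168,290])
mask=cv2.inRange(h,np.array((0,0,0)),np.array((180,255,45)));mask[:175]=0;mask[227:]=0;mask[:,:225]=0;mask[:,345:]=0
cs,_=cv2.findContours(mask,cv2.RETR_EXTERNAL,cv2.CHAIN_APPROX_NONE);c=max(cs,key=cv2.contourArea)[:,0]
c=c[c[:,1]<224]
W=np.array([onplane(m,p,.011)[:2]*1000 for p in c])
A=np.c_[2*W,np.ones(len(W))];s=np.linalg.lstsq(A,(W**2).sum(1),rcond=None)[0];print('black',s[:2],np.sqrt(s[2]+s[0]**2+s[1]**2),len(W))
```

```text
blue ((652.0930786132812, -67.06832122802734), (66.73848724365234, 67.20521545410156))
[18 85 36] [ 15 105 133]
black [ 645.01338893 -144.94329807] 32.75353753474615 142
```

Call:
{"op": "arm_command", "data": {"series": [[30, [2.5, 0.8, 40], 0], [30, [2.5, 0.8, 62], 0], [30, [2.5, 0.8, 67], 0], [30, [2.5, 0.8, 67], 0], [60, [2.5, 0.8, 67], 0], [60, [2.5, 0.8, 67], 0], [60, [2.5, 0.8, 30], 0], [60, [2.5, 0.8, -20], 0]]}}

```text
t: 5.92
eef_pos: [0.6447, -0.1454, 0.1174]
tool_rot: [-0.0, 1.0, 0.001, -0.001]
contact_force: [1.1, -0.4, 1.0]
gripper_width: 0.705
```

Run:
```python
from meas import *
o=status.get_obs();print(o['t'],o['eef_pos'],o['tool_rot'],o['gripper_width'],o['contact_force'],tooldelta(o,[.469,.086,.13]))
```

```text
5.925 [ 0.64469987 -0.14535912  0.11739602] [-3.41184383e-04  9.99998707e-01  5.51195038e-04 -1.47156771e-03] 0.705206524197568 [ 1.09562992 -0.38774204  0.96388494] [-175.48081191 -231.56105949  -11.92925441]
```

Call:
{"op": "arm_command", "data": {"series": [[70, [-30, -40, -12], 0], [70, [-65, -85, -12], 0], [70, [-100, -130, -12], 0], [70, [-135, -178, -12], 0], [70, [-165, -215, -12], 0], [70, [-175.5, -231.5, -12], 0], [70, [-175.5, -231.5, -12], 0]]}}

```text
t: 6.8
eef_pos: [0.4696, 0.0872, 0.1301]
tool_rot: [-0.0, 1.0, 0.002, 0.0]
contact_force: [0.3, 0.1, -0.2]
gripper_width: 0.82
```

Run:
```python
from meas import *
o=status.get_obs();print(o['t'],o['eef_pos'],o['tool_rot'],o['gripper_width'],tooldelta(o,[.469,.086,.023]))
cv2.imwrite("pics/w4.png",read_camera('wrist'))
m=camera_model('wrist'); np.save('m4.npy',m,allow_pickle=True)
cv2.imwrite("pics/sc4.png",read_camera('scene')[120:340,110:450])
```

```text
6.8 [0.46956597 0.08716717 0.13010484] [-5.00659567e-05  9.99997627e-01  2.15392415e-03  3.21953162e-04] 0.8200090845471388 [ -0.63998412   1.17529971 107.10433631]
```

View pics/w4.png

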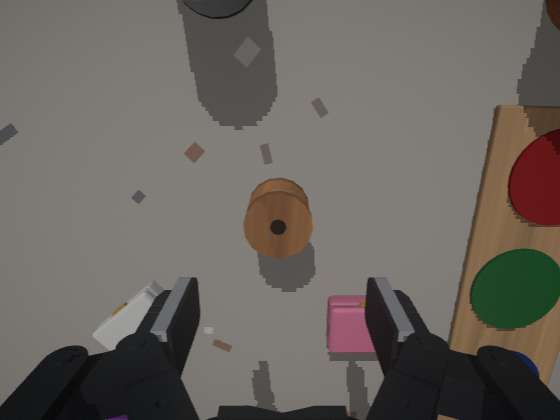

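View pics/sc4.png

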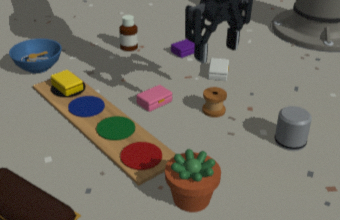

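The pillbox now sits on the black pad. The spool hole is at wrist pixel (278,227).

Run:
```python
from meas import *
m=np.load('m4.npy',allow_pickle=True).item()
print(onplane(m,(278,227),.040)*1000)
img=cv2.imread('pics/w4.png');h=cv2.cvtColor(img,cv2.COLOR_BGR2HSV)
mask=cv2.inRange(h,np.array((0,0,0)),np.array((180,255,45)))[215:240,265:292]
M=cv2.moments(mask,True);print(M['m10']/M['m00']+265,M['m01']/M['m00']+215, mask.sum()/255)
# lower front edge = top flange rim
for u,v in [(244,222),(313,222),(278,258)]: print(onplane(m,(u,v),.040)*1000)
o=status.get_obs();p=onplane(m,(278,227),.040);print(tooldelta(o,[p[0],p[1],.023]))
```

```text
[469.3208045   84.58547975  40.        ]
277.65432098765433 226.79012345679013 162.0
[448.07652484  87.91586977  40.        ]
[491.20594152  87.97715867  40.        ]
[469.28226888  63.01309032  40.        ]
[ -1.54963467   0.51393643 106.89666868]
```

Call:
{"op": "arm_command", "data": {"series": [[70, [-1.2, 0.4, 50], 0], [70, [-1.2, 0.4, 95], 0], [70, [-1.2, 0.4, 107], 0], [70, [-1.2, 0.4, 107], 0], [25, [-1.2, 0.4, 107], 0], [25, [-1.2, 0.4, 107], 0], [25, [-1.2, 0.4, 107], 0], [25, [-1.2, 0.4, 107], 0]], "squeeze": 25}}

```text
t: 7.9
eef_pos: [0.4701, 0.0855, 0.0243]
tool_rot: [-0.0, 1.0, 0.0, 0.002]
contact_force: [-1.6, -0.3, 5.3]
gripper_width: 0.497
```

Run:
```python
from meas import *
o=status.get_obs();print(o['t'],o['eef_pos'],o['tool_rot'],o['gripper_width'],o['contact_force'],tooldelta(o,[.652,-.0665,.10]))
```

```text
7.9 [0.47009231 0.08553127 0.02429452] [-4.82539076e-05  9.99998810e-01  3.36224853e-04  1.50478178e-03] 0.4970345804964095 [-1.63911656 -0.31029658  5.25033453] [182.03245983 152.14635514 -75.17251009]
```

Call:
{"op": "arm_command", "data": {"series": [[25, [0, 0, -30], 0], [25, [0, 0, -80], 0], [25, [40, 33, -80], 0], [25, [80, 67, -80], 0], [25, [120, 100, -80], 0], [25, [160, 135, -80], 0], [25, [182, 152, -80], 0], [25, [182, 152, -80], 0]]}}

```text
t: 8.9
eef_pos: [0.6526, -0.0689, 0.1036]
tool_rot: [0.0, 1.0, -0.001, 0.001]
contact_force: [0.4, 0.4, -1.0]
gripper_width: 0.5
```

Run:
```python
from meas import *
o=status.get_obs();print(o['t'],o['eef_pos'],o['tool_rot'],o['gripper_width'],o['contact_force'],tooldelta(o,[.652,-.0665,.0355]))
m=camera_model('wrist');np.save('m5.npy',m,allow_pickle=True)
cv2.imwrite("pics/w5.png",read_camera('wrist'))
```

```text
8.9 [ 0.65261217 -0.06892164  0.10361489] [ 3.36808351e-04  9.99998264e-01 -1.40345588e-03  1.17810003e-03] 0.49968452646218053 [ 0.36365762  0.39780847 -0.97410438] [-0.77951961 -2.46557178 68.1116052 ]
```

View pics/w5.png

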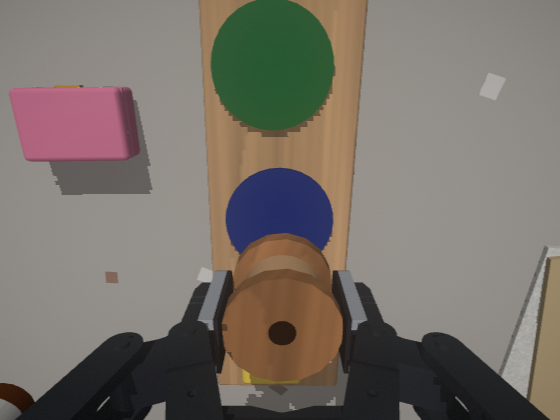

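Run:
```python
from meas import *
m=np.load('m5.npy',allow_pickle=True).item()
zt=.1036+.0157
print('top ctr',onplane(m,(282,333),zt)*1000,'bottom far edge',onplane(m,(282,234),zt-.033)*1000,onplane(m,(282,234),zt-.040)*1000)
img=cv2.imread('pics/w5.png')
W=top(img,m,(50,80,30),(85,255,255),(273,65),.011);print('green',cv2.fitEllipse(W)[:2])
```

```text
top ctr [653.93856032 -68.83332518 119.3       ] bottom far edge [654.09360069 -44.43468532  86.3       ] [654.10106081 -47.37895387  79.3       ]
green ((648.97705078125, 23.405820846557617), (66.86819458007812, 67.25999450683594))
```

Call:
{"op": "arm_command", "data": {"series": [[25, [-1.8, -2, 40], 0], [25, [-1.8, -2, 62], 0], [25, [-1.8, -2, 68], 0], [25, [-1.8, -2, 68], 0], [70, [-1.8, -2, 68], 0], [70, [-1.8, -2, 68], 0], [70, [-1.8, -2, 30], 0], [70, [-1.8, -2, -20], 0]]}}

```text
t: 9.95
eef_pos: [0.6482, -0.0643, 0.1225]
tool_rot: [-0.0, 1.0, 0.001, -0.001]
contact_force: [0.5, -0.7, -0.1]
gripper_width: 0.823
```

Run:
```python
from meas import *
o=status.get_obs();print(o['t'],o['eef_pos'],o['tool_rot'],o['gripper_width'],o['contact_force'],tooldelta(o,[.432,.234,.16]))
cv2.imwrite("pics/sc6.png",cv2.resize(read_camera('scene')[120:340,110:450],None,fx=2,fy=2))
```

```text
9.95 [ 0.64822214 -0.0643261   0.12250239] [-2.07983151e-04  9.99998808e-01  5.63915841e-04 -1.42244732e-03] 0.8230634291038958 [ 0.49947636 -0.72216644 -0.05550944] [-215.99115433 -298.58527713  -36.75866345]
```

View pics/sc6.png

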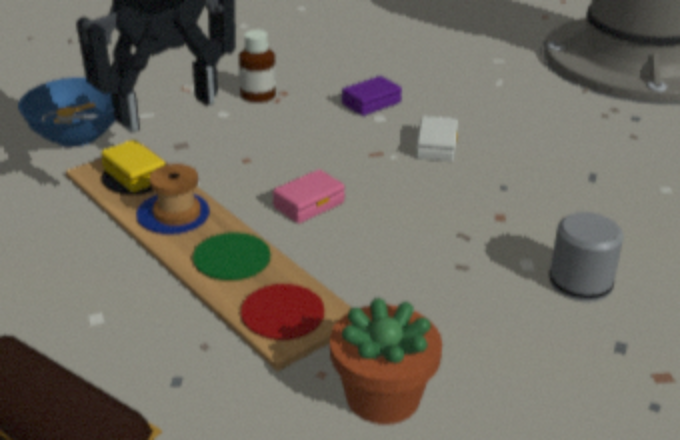

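Call:
{"op": "arm_command", "data": {"series": [[85, [-36, -50, -6], 0], [85, [-72, -100, -12], 0], [85, [-108, -150, -18], 0], [85, [-144, -200, -24], 0], [85, [-180, -250, -30], 0], [85, [-206, -285, -37], 0], [85, [-216, -298.5, -37], 0], [85, [-216, -298.5, -37], 0]]}}

```text
t: 11.0
eef_pos: [0.4328, 0.2343, 0.1597]
tool_rot: [0.0, 1.0, 0.001, 0.0]
contact_force: [-0.1, -0.8, -0.2]
gripper_width: 0.989
```

Run:
```python
from meas import *
o=status.get_obs();print(o['t'],o['eef_pos'],o['tool_rot'],o['gripper_width'],o['contact_force'])
m=camera_model('wrist');np.save('m7.npy',m,allow_pickle=True)
cv2.imwrite("pics/w7.png",read_camera('wrist'))
```

```text
11.0 [0.43277182 0.23434233 0.15970204] [2.95813882e-05 9.99999039e-01 1.37127077e-03 2.00226876e-04] 0.988978538686334 [-0.09629834 -0.81204066 -0.22320822]
```

View pics/w7.png

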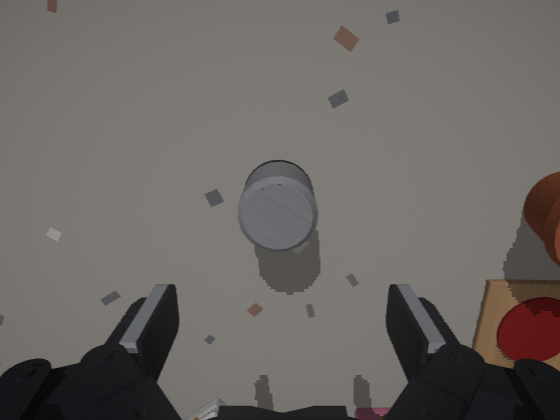

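The lid's top face is at (278,213), about 80 px across, with edges at x≈238 and 318.

Run:
```python
from meas import *
m=np.load('m7.npy',allow_pickle=True).item()
for p in [(238,212),(318,212),(278,213),(278,251)]: print(p,onplane(m,p,.057)*1000)
print('foot far',onplane(m,(279,160),.0)*1000)
o=status.get_obs();print(o['eef_pos'],tooldelta(o,[.432,.235,.035]))
```

```text
(238, 212) [405.34712885 238.50269288  57.        ]
(318, 212) [457.79610551 238.62137155  57.        ]
(278, 213) [431.56943208 237.86639162  57.        ]
(278, 251) [431.53884807 210.42709098  57.        ]
foot far [431.82170141 261.54962801   0.        ]
[0.43352318 0.23308045 0.1594759 ] [ -1.54723116  -2.00923792 124.47418725]
```

Call:
{"op": "arm_command", "data": {"series": [[85, [-1.6, -3, 55], 0], [85, [-1.6, -3, 105], 0], [85, [-1.6, -3, 124.5], 0], [85, [-1.6, -3, 124.5], 0], [40, [-1.6, -3, 124.5], 0], [40, [-1.6, -3, 124.5], 0], [40, [-1.6, -3, 124.5], 0], [40, [-1.6, -3, 124.5], 0]], "squeeze": 35}}

```text
t: 12.05
eef_pos: [0.4323, 0.2369, 0.0365]
tool_rot: [-0.0, 1.0, 0.0, 0.001]
contact_force: [-0.8, -1.6, 6.7]
gripper_width: 0.625
```

Run:
```python
from meas import *
o=status.get_obs();print(o['t'],o['eef_pos'],o['tool_rot'],o['gripper_width'],o['contact_force'],tooldelta(o,[.649,.0235,.135]))
```

```text
12.05 [0.43233993 0.23689441 0.03649927] [-1.18959644e-04  9.99999318e-01  1.44360513e-04  1.15302453e-03] 0.6253871702401127 [-0.79508558 -1.63920249  6.67398768] [216.82508762 213.43360686 -98.05168708]
```

Call:
{"op": "arm_command", "data": {"series": [[40, [0, 0, -40], 0], [40, [0, 0, -98], 0], [40, [43, 42, -98], 0], [40, [86, 84, -98], 0], [40, [128, 126, -98], 0], [40, [170, 168, -98], 0], [40, [206, 203, -98], 0], [40, [217, 213.5, -98], 0]]}}

```text
t: 13.05
eef_pos: [0.6506, 0.0192, 0.1334]
tool_rot: [0.001, 1.0, -0.002, 0.001]
contact_force: [1.1, 0.1, -1.0]
gripper_width: 0.622
```

Call:
{"op": "arm_command", "data": {"series": [[40, [0, 0, 0], 0], [40, [0, 0, 0], 0]]}}

```text
t: 13.3
eef_pos: [0.6473, 0.0258, 0.1334]
tool_rot: [-0.0, 1.0, 0.002, -0.0]
contact_force: [-0.6, 0.4, -1.0]
gripper_width: 0.622
```

Run:
```python
from meas import *
o=status.get_obs();print(o['t'],o['eef_pos'],o['tool_rot'],o['gripper_width'],o['contact_force'],tooldelta(o,[.649,.0235,.0475]))
m=camera_model('wrist');np.save('m8.npy',m,allow_pickle=True)
cv2.imwrite("pics/w8.png",read_camera('wrist'))
```

```text
13.3 [0.64734402 0.02577187 0.13340923] [-4.81321312e-04  9.99998223e-01  1.79833802e-03 -2.98588389e-04] 0.6219313567951653 [-0.62369713  0.43167002 -1.02780834] [ 1.69895549  2.36060022 85.9059969 ]
```

View pics/w8.png

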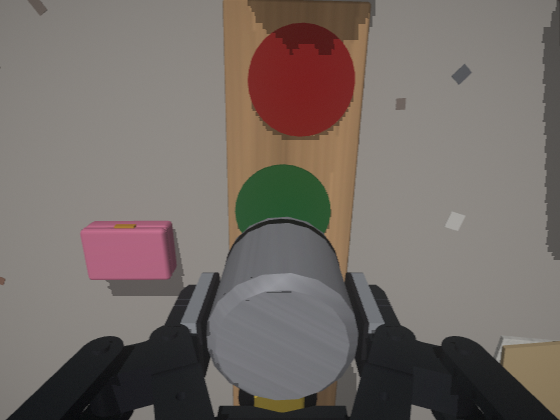

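Call:
{"op": "arm_command", "data": {"series": [[40, [0, 0, 40], 0], [40, [0, 0, 75], 0], [40, [0, 0, 84], 0], [40, [0, 0, 84], 0]]}}

```text
t: 13.85
eef_pos: [0.6482, 0.025, 0.0498]
tool_rot: [-0.0, 1.0, 0.001, -0.0]
contact_force: [0.8, 0.4, -0.0]
gripper_width: 0.62
```

Run:
```python
from meas import *
o=status.get_obs();print(o['t'],o['eef_pos'],o['tool_rot'],o['gripper_width'],o['contact_force'],tooldelta(o,[.649,.0235,.0475]))
m=camera_model('wrist');np.save('m9.npy',m,allow_pickle=True)
cv2.imwrite("pics/w9.png",read_camera('wrist'))
```

```text
13.85 [0.64817435 0.02498894 0.04982185] [-1.95289946e-04  9.99999007e-01  1.39327644e-03 -8.35978944e-05] 0.6200203094938244 [ 0.78181814  0.35109855 -0.01626805] [0.82188615 1.4921383  2.32113064]
```

View pics/w9.png

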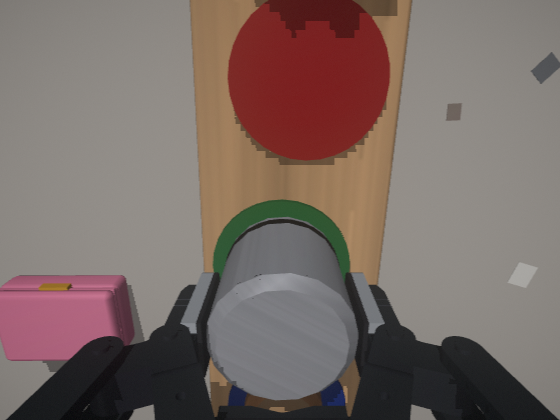

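Call:
{"op": "arm_command", "data": {"series": [[40, [0.6, 1, 2.3], 0], [40, [0.6, 1, 2.3], 0], [80, [0.6, 1, 2.3], 0], [80, [0.6, 1, 2.3], 0], [80, [0.6, 1, -20], 0], [80, [0.6, 1, -70], 0], [80, [0.6, 1, -120], 0], [80, [0.6, 1, -140], 0]]}}

```text
t: 14.9
eef_pos: [0.6508, 0.0233, 0.1943]
tool_rot: [-0.0, 1.0, 0.001, 0.003]
contact_force: [0.7, 0.3, 0.2]
gripper_width: 0.937
```

Run:
```python
from meas import *
o=status.get_obs();print(o['t'],o['eef_pos'],o['tool_rot'],o['gripper_width'],o['contact_force'],tooldelta(o,[.437,-.223,.19]))
cv2.imwrite("pics/w10.png",read_camera('wrist'))
```

```text
14.9 [0.6508412  0.02326782 0.19434223] [-2.66887430e-04  9.99994741e-01  5.51730272e-04  3.18473463e-03] 0.9366771172073651 [0.69182281 0.26902902 0.16809282] [-214.13571732  246.03360929    2.84783967]
```

View pics/w10.png

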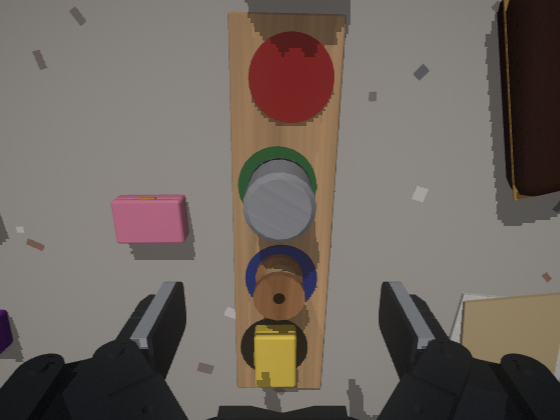

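Call:
{"op": "arm_command", "data": {"series": [[80, [-36, 41, 0], 0], [80, [-72, 82, 0], 0], [80, [-108, 123, 0], 0], [80, [-144, 164, 0], 0], [80, [-180, 205, 0], 0], [80, [-204, 235, 0], 0], [80, [-214, 246, 3], 0], [80, [-214, 246, 3], 0]]}}

```text
t: 15.95
eef_pos: [0.4348, -0.2236, 0.1856]
tool_rot: [-0.0, 1.0, -0.0, -0.0]
contact_force: [0.1, 0.5, 0.0]
gripper_width: 0.937
```

Call:
{"op": "arm_command", "data": {"series": [[80, [0, 0, 0], 0], [80, [0, 0, 0], 0]]}}

```text
t: 16.2
eef_pos: [0.4364, -0.2222, 0.1863]
tool_rot: [-0.0, 1.0, 0.002, 0.0]
contact_force: [-0.7, 0.8, -0.3]
gripper_width: 0.935
```

Run:
```python
from meas import *
o=status.get_obs();print(o['t'],o['eef_pos'],o['tool_rot'],o['gripper_width'],o['contact_force'])
m=camera_model('wrist');np.save('m11.npy',m,allow_pickle=True)
cv2.imwrite("pics/w11.png",read_camera('wrist'))
```

```text
16.2 [ 0.43644615 -0.22220334  0.18625139] [-2.41405573e-04  9.99998263e-01  1.82155747e-03  3.11528610e-04] 0.9349370561447322 [-0.68180655  0.76813328 -0.30777103]
```

View pics/w11.png

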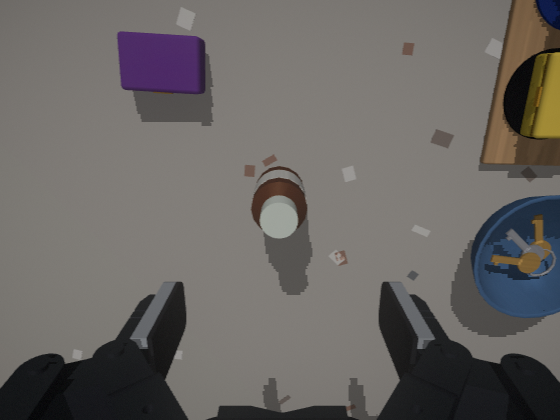

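The bottle cap's top is at (279,218), with the body edge on the far side at row 167.

Run:
```python
from meas import *
m=np.load('m11.npy',allow_pickle=True).item()
img=cv2.imread('pics/w11.png')
W=top(img,m,(30,0,120),(100,60,255),(279,218),.077,3);print(cv2.fitEllipse(W)[:2],cv2.minEnclosingCircle(W))
for p in [(260,217),(298,217),(279,238)]: print(p,onplane(m,p,.077)*1000)
for p in [(251,205),(307,205)]: print(p,onplane(m,p,.050)*1000)
print('far foot',onplane(m,(281,167),0)*1000)
o=status.get_obs();print(tooldelta(o,[.437,-.222,.034]))
```

```text
((435.42730712890625, -224.23504638671875), (25.01659393310547, 30.49612045288086)) ((435.7820739746094, -223.8738250732422), 15.357648849487305)
(260, 217) [ 422.98465297 -223.79920526   77.        ]
(298, 217) [ 448.72817364 -223.71973993   77.        ]
(279, 238) [ 435.86635465 -239.21389336   77.        ]
(251, 205) [ 414.7609244  -224.17326934   50.        ]
(307, 205) [ 456.57540683 -224.04320974   50.        ]
far foot [ 437.02192781 -206.24978997    0.        ]
[  0.63927687  -0.34399796 152.23936546]
```

Call:
{"op": "arm_command", "data": {"series": [[80, [-0.6, 3.7, 55], 0], [80, [-0.6, 3.7, 110], 0], [80, [-0.6, 3.7, 145], 0], [80, [-0.6, 3.7, 152], 0], [80, [-0.6, 3.7, 152], 0], [30, [-0.6, 3.7, 152], 0], [30, [-0.6, 3.7, 152], 0], [30, [-0.6, 3.7, 152], 0]], "squeeze": 35}}

```text
t: 17.25
eef_pos: [0.4354, -0.2277, 0.0356]
tool_rot: [0.001, 1.0, 0.0, 0.001]
contact_force: [-0.7, 0.6, 8.0]
gripper_width: 0.484
```

Call:
{"op": "arm_command", "data": {"series": [[30, [0, 0, 0], 0], [30, [0, 0, 0], 0]]}}

```text
t: 17.5
eef_pos: [0.4354, -0.2277, 0.0356]
tool_rot: [0.001, 1.0, 0.0, 0.001]
contact_force: [-2.5, 0.3, 7.5]
gripper_width: 0.488
```

Run:
```python
from meas import *
o=status.get_obs();print(o['t'],o['eef_pos'],o['tool_rot'],o['gripper_width'],o['contact_force'],tooldelta(o,[.6605,.111,.16]))
```

```text
17.5 [ 0.4354374  -0.22774581  0.03556007] [6.94484025e-04 9.99999363e-01 3.23168380e-04 8.29337358e-04] 0.4883779243376262 [-2.52481321  0.32250878  7.45309377] [ 225.48792532 -338.42729264 -124.53655644]
```

Call:
{"op": "arm_command", "data": {"series": [[30, [0, 0, -40], 0], [30, [0, 0, -95], 0], [30, [15, -22, -140], 0], [30, [43, -65, -145], 0], [30, [72, -108, -145], 0], [30, [101, -152, -145], 0], [30, [130, -195, -145], 0], [30, [158, -237, -145], 0]]}}

```text
t: 18.5
eef_pos: [0.5932, 0.0111, 0.1797]
tool_rot: [0.0, 1.0, 0.0, 0.0]
contact_force: [-0.0, 0.3, -0.8]
gripper_width: 0.486
```

Run:
```python
from meas import *
o=status.get_obs();print(o['t'],o['eef_pos'],o['tool_rot'],o['gripper_width'],o['contact_force'],tooldelta(o,[.6605,.111,.18]))
```

```text
18.5 [0.59324729 0.0111167  0.17973616] [2.02685882e-04 9.99999858e-01 3.54342354e-04 3.41177797e-04] 0.48563673173212807 [-5.99534126e-04  2.81395759e-01 -7.50316437e-01] [ 67.32365392 -99.83550601  -0.25840701]
```

Call:
{"op": "arm_command", "data": {"series": [[30, [28, -42, 0], 0], [30, [52, -77, 0], 0], [30, [67, -100, 0], 0], [30, [67, -100, 30], 0], [30, [67, -100, 60], 0], [30, [67, -100, 60], 0]]}}

```text
t: 19.25
eef_pos: [0.6576, 0.1091, 0.1171]
tool_rot: [0.001, 1.0, 0.0, -0.002]
contact_force: [0.1, -0.2, -1.1]
gripper_width: 0.482
```

Run:
```python
from meas import *
o=status.get_obs();print(o['t'],o['eef_pos'],o['tool_rot'],o['gripper_width'],o['contact_force'],tooldelta(o,[.6605,.111,.0465]))
m=camera_model('wrist');np.save('m12.npy',m,allow_pickle=True)
cv2.imwrite("pics/w12.png",read_camera('wrist'))
```

```text
19.25 [0.65756764 0.10906652 0.1171007 ] [ 6.91867773e-04  9.99996830e-01  4.97118092e-04 -2.36957512e-03] 0.4822602869131515 [ 0.08844247 -0.21941544 -1.1338077 ] [ 3.26887743 -2.02807445 70.58326584]
```

View pics/w12.png

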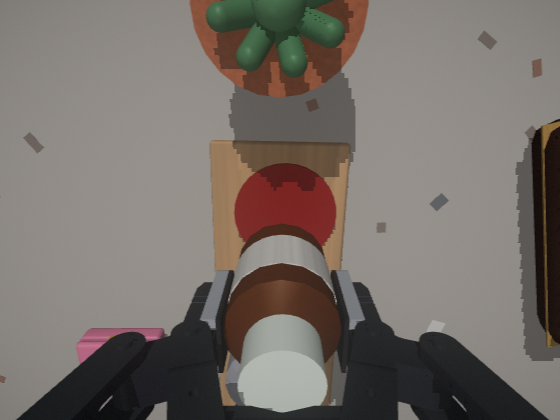

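Call:
{"op": "arm_command", "data": {"series": [[30, [1.5, -0.5, 30], 0], [30, [1.5, -0.5, 60], 0], [30, [1.5, -0.5, 67], 0], [30, [1.5, -0.5, 67], 0]]}}

```text
t: 19.8
eef_pos: [0.6616, 0.1106, 0.0535]
tool_rot: [-0.0, 1.0, 0.0, 0.001]
contact_force: [-0.1, -0.3, -0.7]
gripper_width: 0.48
```

Run:
```python
from meas import *
m=np.load('m12.npy',allow_pickle=True).item()
print('far foot-r',onplane(m,(282,225),.0815)*1000-[0,21,0],'captop near',onplane(m,(283,412),.1585)*1000+[0,13,0])
W=top(cv2.imread('pics/w12.png'),m,(170,150,40),(180,255,255),(285,200),.011);print(W.min(0),W.max(0))
o=status.get_obs();print(o['t'],o['eef_pos'],o['tool_rot'],o['gripper_width'],o['contact_force'],tooldelta(o,[.6605,.111,.0465]))
cv2.imwrite("pics/w13.png",read_camera('wrist'))
```

```text
far foot-r [658.77417409 109.39842006  81.5       ] captop near [659.45237426 113.60731348 158.5       ]Traceback (most recent call last):
  File "<stdin>", line 4, in <module>
  File "meas.py", line 7, in top
    W=np.array([onplane(m,p[0],z)[:2]*1000 for p in cs[0]]).astype(np.float32)
                                                    ~~^^^
IndexError: list index out of range
```

Call:
{"op": "arm_command", "data": {"series": [[30, [-0.5, 0, 4], 0], [30, [-0.5, 0, 6.7], 0], [30, [-0.5, 0, 6.7], 0], [70, [-0.5, 0, 6.7], 0], [70, [-0.5, 0, 6.7], 0], [70, [-0.5, 0, 0], 0], [70, [-0.5, 0, -40], 0], [70, [-0.5, 0, -90], 0]]}}

```text
t: 20.8
eef_pos: [0.6596, 0.1103, 0.1425]
tool_rot: [0.0, 1.0, 0.001, -0.001]
contact_force: [-0.6, -0.0, 0.3]
gripper_width: 0.819
```

Run:
```python
from meas import *
o=status.get_obs();print(o['t'],o['eef_pos'],o['tool_rot'],o['gripper_width'],o['contact_force'],tooldelta(o,[.58,-.03,.4]))
```

```text
20.8 [0.6596386  0.11025261 0.14249465] [ 1.36015599e-04  9.99999119e-01  6.08486071e-04 -1.17145213e-03] 0.818687116647821 [-0.6439201  -0.00218026  0.28716113] [ -80.41231386  140.22523826 -257.27970721]
```

Back away to an overview for checking.

Call:
{"op": "arm_command", "data": {"series": [[70, [0, 0, -55], 0], [70, [0, 0, -110], 0], [70, [-20, 30, -150], 0], [70, [-40, 65, -190], 0], [70, [-60, 100, -225], 0], [70, [-75, 130, -250], 0], [70, [-80, 140, -257], 0], [70, [-80, 140, -257], 0]]}}

```text
t: 21.8
eef_pos: [0.5805, -0.0297, 0.3993]
tool_rot: [0.0, 1.0, 0.0, 0.0]
contact_force: [0.2, 0.7, 0.0]
gripper_width: 0.821
```

Call:
{"op": "arm_command", "data": {"series": [[70, [0, 0, 0], 0], [70, [0, 0, 0], 0], [70, [0, 0, 0], 0]]}}

```text
t: 22.18
eef_pos: [0.5806, -0.0288, 0.3985]
tool_rot: [-0.0, 1.0, 0.001, -0.001]
contact_force: [0.4, -0.7, -0.9]
gripper_width: 0.824
```

Run:
```python
from meas import *
o=status.get_obs();print(o['t'],o['eef_pos'],o['tool_rot'])
m=camera_model('wrist');np.save('m14.npy',m,allow_pickle=True)
cv2.imwrite("pics/w14.png",read_camera('wrist'))
for n in ('scene','side'):
    im=read_camera(n); cv2.imwrite(f"pics/{n}14.png",im)
    x,y=(110,120) if n=='scene' else (130,130)
    cv2.imwrite(f"pics/{n}14c.png",cv2.resize(im[y:y+220,x:x+240],None,fx=2.7,fy=2.7,interpolation=cv2.INTER_CUBIC))
```

```text
22.175 [ 0.5805903  -0.02880118  0.39848318] [-2.40823272e-04  9.99999133e-01  1.16948742e-03 -5.54588119e-04]
```

View pics/w14.png

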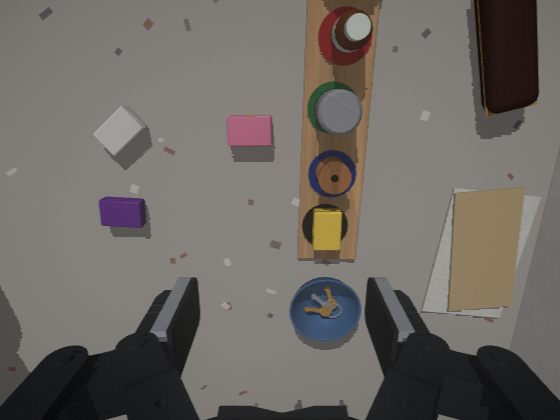

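View pics/scene14c.png

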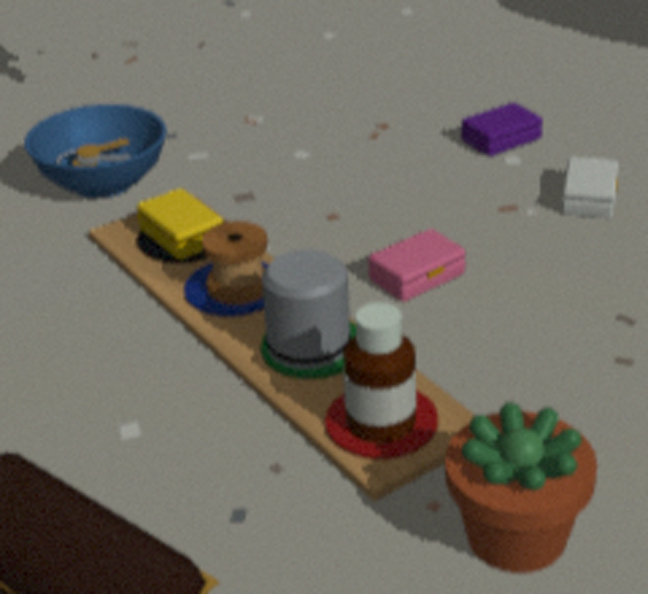

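View pics/side14c.png

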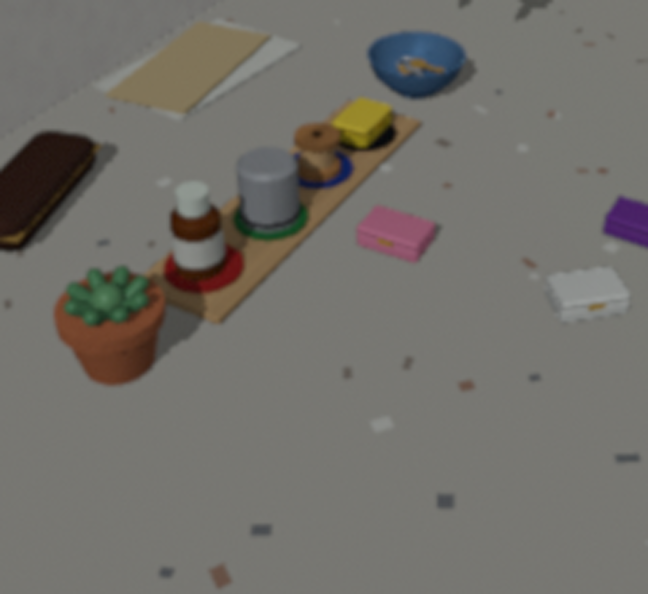

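All four stand upright on their pads, with the bowl and plant in place. I'll check the centring in numbers.

Run:
```python
from meas import *
m=np.load('m14.npy',allow_pickle=True).item();img=cv2.imread('pics/w14.png')
pads=dict(pillbox=(645,-145),spool=(652,-66.8),lid=(649,23.5),bottle=(660.5,111))
W=top(img,m,(18,100,50),(35,255,255),(328,230),.033);r=cv2.minAreaRect(W);P=dict(pillbox=r[0]);print(r)
P['spool']=onplane(m,(335,178),.051)[:2]*1000
P['lid']=onplane(m,(339,111),.068)[:2]*1000
P['bottle']=onplane(m,(358,27),.088)[:2]*1000
# side/scene triangulations for tops (crop coordinates /2.7)
s,d=camera_model('scene'),camera_model('side')
mm=dict(pillbox=((180,214),(364,117)),spool=((235,237),(317,133)),lid=((307,272),(268,165)),bottle=((379,316),(193,192)))
Z=dict(pillbox=.033,spool=.051,lid=.069,bottle=.088)
bowl=np.array((646.3,-267))
for k in P:
    a,b=mm[k]; a=(110+a[0]/2.7,120+a[1]/2.7); b=(130+b[0]/2.7,130+b[1]/2.7)
    t=tri(s,a,d,b)[0]*1000
    print(k,'wrist-err',np.round(np.array(P[k])-pads[k],1),'tri-err',np.round(t[:2]-pads[k],1),'ztop',round(t[2]),Z[k]*1000,'bowl dist',round(np.linalg.norm(P[k]-bowl)))
# bowl/plant shift: image difference
for n,b in (('scene',(110,150,70,50)),('scene',(270,265,65,70)),('side',(262,140,45,30)),('side',(148,225,50,50))):
    x,y,w,h=b;A=cv2.imread(f'pics/{n}0.png')[y:y+h,x:x+w];B=cv2.imread(f'pics/{n}14.png')[y:y+h,x:x+w]
    print(n,b,cv2.phaseCorrelate(*[cv2.cvtColor(q,cv2.COLOR_BGR2GRAY).astype(np.float64) for q in (A,B)]))
```

```text
((645.6851196289062, -143.00350952148438), (42.546382904052734, 64.75942993164062), 0.17930811643600464)
pillbox wrist-err [0.7 2. ] tri-err [-1.3 -4.7] ztop 25 33.0 bowl dist 124
spool wrist-err [-0.6  3.9] tri-err [-3.4  2.4] ztop 49 51.0 bowl dist 204
lid wrist-err [0.6 0.1] tri-err [-1.3 -2.8] ztop 63 69.0 bowl dist 291
bottle wrist-err [1.8 0.7] tri-err [-0.6  0. ] ztop 85 88.0 bowl dist 379
scene (110, 150, 70, 50) ((0.07417736452326551, -0.046767026100898335), 0.9796560971569221)
scene (270, 265, 65, 70) ((0.02461627418529133, -0.00842296623609684), 0.944031440491637)
side (262, 140, 45, 30) ((0.5155427367804961, -0.08226756810223712), 0.8986679482038546)
side (148, 225, 50, 50) ((-0.12538380424130935, -0.06760850700782939), 0.905892353681868)
```

All errors are under 5 mm against the 13 mm allowed. The bowl and plant haven't moved, and the arm is clear.

```bash
python3 -c "
from station import bot
print(bot.hand_in())"
```

```text
the job is handed in; nothing more can be done
None
```

I placed all four things upright, one on each pad, in order from the key bowl: pillbox on black, spool on blue, flask lid on green, bottle on red. The job was handed in at about 22 s of the 102 s allowed, with the gripper open and about 0.4 m above the ledge.

- **Centring:** the last wrist view put every axis within about 4 mm of its pad's centre, against the 13 mm allowed. A rougher check across the scene and side cameras agreed to within about 5 mm.
- **Distance from the bowl:** about 124, 204, 291 and 379 mm, each inside its band.
- **Bowl and plant:** comparing pictures from start and end showed shifts of about half a pixel or less, so neither moved.
- **One disagreement:** the two-camera check put the tops 2 to 8 mm lower than they should be. I put this down to picking the points by eye, since all four look fully seated on their pads, and I did not chase it further.

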